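# Turn the trolley wheel until its valve is at the top

### The job

A trolley wheel hangs on a stand that leans it back, ready to be pumped up. Push its spokes round with your fingertips, gently, until the valve stem (red cap) is straight up at the very top of the wheel, right under the stand's red pointer, then take the hand away. Keep off the tyre and the valve, and leave everything else on the bench where it lies.

Things in the scene. Friction and masses are not known exactly. Their poses are not given: they have to be found in the camera images.
- stand: fixed wheel stand, dark base plate 345 x 260, 12 thick. Origin on the bench straight below the wheel's centre; at yaw 0 the wheel's open front faces -x (the robot), y is left seen from the robot, z up. Above the plate it is all behind the wheel: a blue post 50 wide, 55 behind the mid-plane (lower half), and from it a 12 wide strap, 57 behind, up to the red pointer above the tyre's top
- hub (a point): centre of the wheel, on its axle and mid-plane, 165 above the bench; point axes are the stand's. The wheel leans back: its plane is tilted 40 degrees from vertical about the stand's y, its top away from the front (to the stand's +x), so the axle points 40 degrees upward toward the front
- wheel (a joint): angle of the wheel, rad, 0 (or any whole turn) = valve at the top; it grows as the wheel turns clockwise seen from the robot (from the front). It turns freely without end either way; the bearing drags with about 0.3 N m, so the wheel stays where it is left
- spokes: the five straight yellow spokes, bars 16 x 16, from the hub (28 radius, its front end 43 before the mid-plane) to the rim (inner radius 115), centred on the mid-plane, at 36, 108, 180, 252 and 324 degrees round from the valve. Origin at the wheel's centre, x along the axle (away from the front), z toward the valve; turns with the wheel
- tyre: black rubber tyre on the yellow rim, outer radius 155, 52 wide, i.e. its front face is 26 before the mid-plane; the rim is 48 wide. A red dot on either side of the tyre marks the valve. Origin at the wheel's centre, axes as for the spokes
- valve: valve stem, 12 thick, brass with a red cap, reaching from the rim 32 inwards toward the hub (to 83 radius), midway between two spokes, in the mid-plane. Origin at the wheel's centre, axes as for the spokes
- valve_foot (a point): where the valve stem meets the rim, 115 from the wheel's centre; it turns with the wheel
- top_mark (a point): the place of the valve's foot when the valve is straight up, 115 from the wheel's centre, fixed to the stand
- washer_bin: yellow open-fronted picking bin of washers, 150 deep, 100 wide, 75 high; origin under its centre
- spanner: steel spanner lying flat, 170 long
- screwdriver: screwdriver lying flat, 180 long
- spray_can: blue closed can, 60 across, 160 high; origin under its centre
- cap_jar: clear jar with black lid, 60 across, 60 high; origin under its centre
- big_washer: loose steel washer, 44 across, 5 thick, lying on the stand's base plate in front of the wheel
- axle_nut: loose round brass nut, 28 across, 14 high, on the stand's base plate in front of the wheel

How it is judged:
By the outcome, as a careful person would: the job done as asked, in the order asked, and still so for the second after the job is handed in, with the robot touching nothing.
It also fails if it takes over 67 s, if anything falls off the work surface, if the arm or the gripper's body presses on something with over 40 N, if the wrist force passes 120 N, or if a joint passes its speed limit or range.

### The arm

A 6-joint arm with a two-finger parallel gripper is mounted at the origin on the work surface. World frame = base frame: x ahead of the robot, y to its left, z up, the work surface at z = 0. Lengths are in mm, angles in rad, forces in N, time in s.
With the tool pointing down it reaches from about 400 to 925 mm from the base axis. Payload 12.5 kg.
Tool frame: the origin (TCP) lies at the very end of the fingers, on their centre line; the grasp point (between the pads) lies 19 mm behind it; x points along the fingers, y is the direction in which the jaws open and shut, and the axes are right-handed (so a half turn about x gives the same grasp; the last joint's range is limited). The gripper opens to 95 mm and grips with 3 to 60 N. Pads are 20 mm wide; open, the fingers measure 119 mm over their backs; the gripper's body (75 mm by 180 mm) begins 59 mm behind the grasp point.
Start: joints at [-1.454, 0.491, 1.559, -0, 1.092, -0.106], TCP at [138.123, -609.565, 214.661] pointing down, gripper open.
Joint ranges: [-3.1, 3.1], [-0.84, 2.19], [0.05, 2.79], [-1.13, 4.28], [0.06, 2.93], [-2.69, 2.69]. Speed limits (rad/s): [2.22, 2.22, 2.79, 3.14, 3.14, 3.14].

### API

Orientations are given as [roll, pitch, yaw] about the fixed x, y, z axes, in that order (R = Rz(yaw) Ry(pitch) Rx(roll)).
In Python, from cell import * gives the robot as it stands.
- The arm moves only by the tool step_arm, never from a script. Its argument "steps" is a list of rows, each a list of 4 numbers: the shift along the tool's x, y, z in units of 50 mm (1.0 is 50 mm), then the turn about the tool's x in units of 8 degrees (1.0 is 8 degrees). A call has 1 to 20 rows; each row shifts and turns the commanded pose from where the row before left it, along the tool's axes as they then stand; what a row does not reach is not made up. A row lasts 1/8 s, in which the tool goes at most 62.5 mm and 10.7 degrees, less where a joint would pass 70% of its speed; a pose out of reach is approached as far as the arm can. A call is refused whole if a number of a shift passes 1 or a number of a turn 1, either way. A call with a gripper value outside its range is refused whole. "jaw" is the closure, from 0 (fully open) to 1 (shut), set as the call begins (left out, the last holds). The fingers move at their own pace and stop on an object; the grip force is fixed at half the most. Time passes only in rows, so rows that do not move let the fingers close. It gives the time, the measured TCP pose, the force and the opening at its end, in the units of the state.
- state(): the state, without advancing time (a new reading comes with each control period).
- read_camera(name): name is "scene" or "top" or "wrist"; returns the picture (384x512x3 uint8, red, green, blue); there is no depth.
- camera_info(name): a dict with "mtx" (3x3 intrinsics, pixels), "eye" and "attitude" of the camera in the world; the wrist camera has in their place "hand_eye" (4x4, takes a point from camera to tool coordinates, whose origin is the TCP and whose axes are the tool frame's). Camera axes: x right, y down, z forward; pixel columns grow to the right and rows downward; lengths in mm; the calibration is good to about 2 mm. A picture is of the moment at which its call begins: read the wrist's pose just before it. camera_info takes no time and is no camera call.
- job_done(): hands the job in, once; it reports no verdict.
The state is a dict: "t": time; "joints": joint angles; "qvel": joint speeds; "tau": joint torques, N m; "eef_pos": TCP position; "tcp_rot": TCP orientation; "ft_force": force on the tool from outside, world axes, zero at the start; "moment": the same for the moment, N m; "opening": opening from 0.0 (shut) to 1.0 (fully open).
Only numpy, scipy, OpenCV 4.12 (cv2) and the standard library are available. Lean on these libraries where they do the work, as an engineer would, in place of code of your own. Each camera call takes 0.05 s, during which the arm holds its last target.

## Working session

There is one attempt and no reset: what is moved stays moved. The work goes in short steps, Python scripts to look and compute and a tool call to move; the robot and the scene stay as the last step left them, time stands still between calls to the robot, and variables do not carry over. Pictures are saved under pics/ and viewed, and the job is handed in when it is done.

Besides the shell and the picture viewer there is one more tool, called after "Request:" as name([rows], argument=value, ...), one row to a line, values as JSON. step_arm: Moves the arm, as the interface text tells. Its arguments: {"type":"object","properties":{"steps":{"type":"array","items":{"type":"array","items":{"type":"number"}}},"jaw":{"type":"number"}},"required":["steps"]}

```bash
ls; mkdir -p pics; python3 - <<'E'
from cell import *
import cv2,numpy as np
s=state();print(s)
for n in ["scene","top","wrist"]:
    im=read_camera(n);cv2.imwrite(f"pics/{n}0.png",im[:,:,::-1]);print(n,camera_info(n))
E
```

```text
pics
{'t': 0.0, 'joints': array([-1.45358469e+00,  4.91529246e-01,  1.55947197e+00,  5.83125797e-06,
        1.09170699e+00, -1.05609981e-01]), 'qvel': array([ 1.56314843e-03, -4.62253022e-04,  8.79179548e-04, -8.17178755e-04,
        7.95495015e-04,  1.78720613e-05]), 'tau': array([ 1.46576011e-03, -6.12637711e+01, -2.58181089e+01,  6.93997764e-02,
        4.82356525e-02, -9.24599294e-05]), 'eef_pos': array([ 138.10114798, -609.28750006,  214.07282948]), 'tcp_rot': array([-1.68104232,  1.56968076,  1.68336926]), 'ft_force': array([-0.17628452, -0.48298257, -0.18368472]), 'moment': array([-0.01935574,  0.00958958, -0.02157939]), 'opening': 1.00012826367808}
scene {'mtx': array([[427.99583382,   0.        , 261.36562888],
       [  0.        , 427.99583382, 190.26652496],
       [  0.        ,   0.        ,   1.        ]]), 'eye': array([1084.05117389,  659.72849271,  924.09833327]), 'attitude': array([-2.30395591,  0.00876565,  2.4732679 ])}
top {'mtx': array([[418.36522648,   0.        , 263.21605074],
       [  0.        , 418.36522648, 188.71821336],
       [  0.        ,   0.        ,   1.        ]]), 'eye': array([ 487.14696415,   13.72261877, 1453.54618112]), 'attitude': array([-3.07752939, -0.01279373, -1.5897533 ])}
wrist {'mtx': array([[283.17988832,   0.        , 259.77293067],
       [  0.        , 283.17988832, 194.0236828 ],
       [  0.        ,   0.        ,   1.        ]]), 'hand_eye': array([[ 9.00652707e-04, -2.79595049e-01,  9.60117596e-01,
        -1.70434310e+02],
       [ 9.99999263e-01, -5.30150286e-04, -1.09244893e-03,
         5.65528101e-02],
       [ 8.14449930e-04,  9.60117872e-01,  2.79594366e-01,
        -7.92479060e+01],
       [ 0.00000000e+00,  0.00000000e+00,  0.00000000e+00,
         1.00000000e+00]])}
```

View pics/scene0.png

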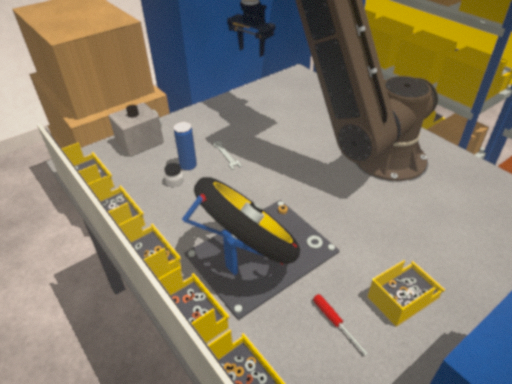

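View pics/top0.png

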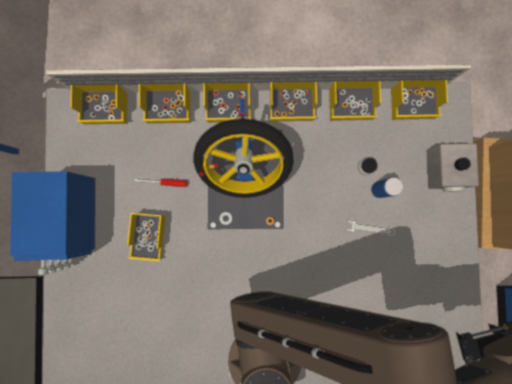

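View pics/wrist0.png

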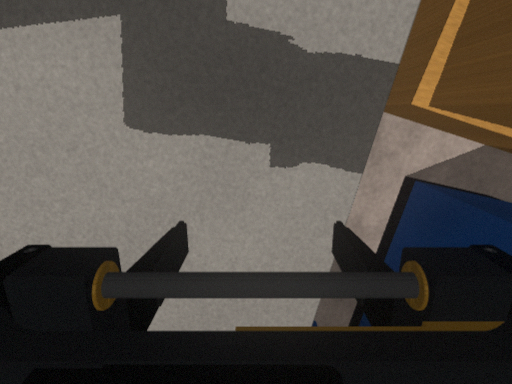

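```bash
python3 - <<'E'
import cv2
im=cv2.imread("pics/top0.png")[105:240,180:310]
cv2.imwrite("pics/z.png",cv2.resize(im,None,fx=5.5,fy=4.4*1,interpolation=cv2.INTER_CUBIC)[:600] if 0 else cv2.resize(im,None,fx=4.4,fy=4.4,interpolation=cv2.INTER_CUBIC))
im=cv2.imread("pics/scene0.png")[165:325,165:345]
cv2.imwrite("pics/z2.png",cv2.resize(im,None,fx=3.7,fy=3.7,interpolation=cv2.INTER_CUBIC))
E
```

```text
(no output)
```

View pics/z.png

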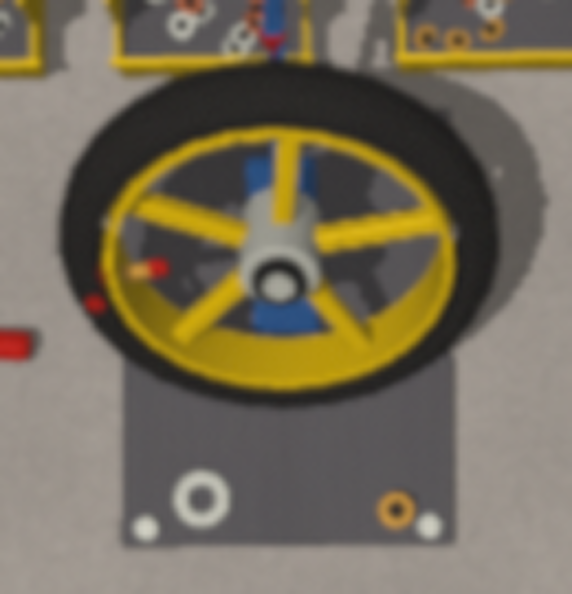

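View pics/z2.png

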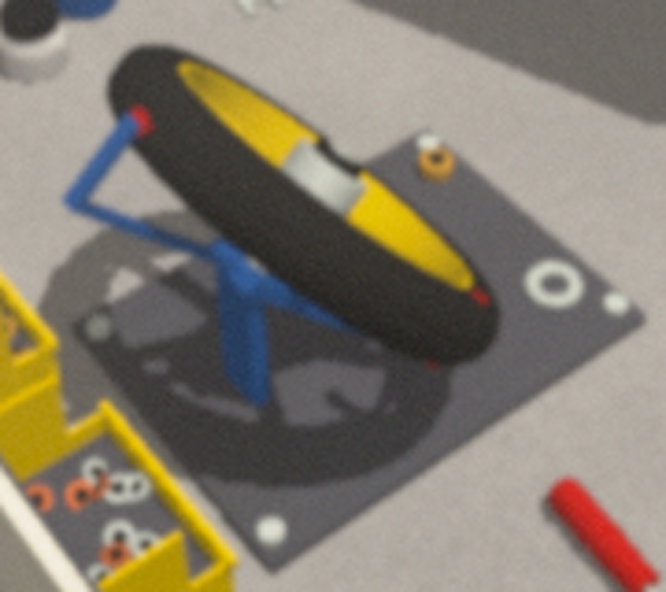

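```bash
cat > h.py <<'E'
from cell import *
import cv2,numpy as np
from scipy.spatial.transform import Rotation as Rn
def cam(n,s=None):
    c=camera_info(n)
    if n=="wrist":
        T=c["hand_eye"];Rt=Rn.from_euler('xyz',s["tcp_rot"]).as_matrix()
        return c["mtx"],Rt@T[:3,3]+s["eef_pos"],Rt@T[:3,:3]
    return c["mtx"],c["eye"],Rn.from_euler('xyz',c["attitude"]).as_matrix()
def ray(C,uv):
    K,e,R=C;uv=np.atleast_2d(uv).astype(float)
    d=np.c_[uv,np.ones(len(uv))]@np.linalg.inv(K).T@R.T
    return e,d
def onplane(C,uv,p,n):
    e,d=ray(C,uv);return e+d*(((p-e)@n)/(d@n))[:,None]
def onz(C,uv,z): return onplane(C,uv,np.array([0,0,z]),np.array([0,0,1.]))
def proj(C,P):
    K,e,R=C;q=(np.atleast_2d(P)-e)@R@K.T;return q[:,:2]/q[:,2:]
E
python3 - <<'E'
from h import *
C=cam("top");S=cam("scene")
z=lambda a:np.array(a)/4.4+[180,105]-0.4
z2=lambda a:np.array(a)/3.7+[165,165]-0.4
print("plate front corners L,R",onz(C,z([[122,543],[455,543]]),12))
print("scene corners",onz(S,z2([[643,318],[272,570],[75,325],[425,128]]),12))
p=onz(C,z([[278,284]]),192.6);print("hub end",p, "hub",p+[43*np.cos(np.radians(40)),0,-27.6])
print("washer,nut",onz(C,z([[201,499],[396,510]]),16))
im=cv2.imread("pics/top0.png");hsv=cv2.cvtColor(im,cv2.COLOR_BGR2HSV)
print("screwdriver handle etc n/a")
E
```

```text
plate front corners L,R [[447.85488819 187.57444684  12.        ]
 [442.83759098 -71.87980507  12.        ]]
scene corners [[451.27486106 186.96270472  12.        ]
 [790.16800834 184.91088893  12.        ]
 [784.63266657 -71.62493804  12.        ]
 [444.60015891 -72.22391511  12.        ]]
hub end [[628.21629208  56.79528872 192.6       ]] hub [[661.15620314  56.79528872 165.        ]]
washer,nut [[480.88250419 125.36966388  16.        ]
 [469.44778638 -26.22384784  16.        ]]
screwdriver handle etc n/a
```

```bash
cat >> h.py <<'E'
HUB=np.array([661,56.8,165.]);PSI=np.radians(-1.0)
def frame():
    Rz=Rn.from_euler('z',PSI).as_matrix();t=np.radians(40)
    f=Rz@[-np.cos(t),0,np.sin(t)];u=Rz@[np.sin(t),0,np.cos(t)];l=Rz@[0,1.,0]
    return f,u,l
def W(fr,up,left):   # wheel coords -> world
    f,u,l=frame();return HUB+np.multiply.outer(fr,f)+np.multiply.outer(up,u)+np.multiply.outer(left,l)
def wc(P):
    f,u,l=frame();return (np.atleast_2d(P)-HUB)@np.c_[f,u,l]
def ang(P):
    q=wc(P);return np.degrees(np.arctan2(-q[:,2],q[:,1])),np.hypot(q[:,1],q[:,2])
E
python3 - <<'E'
from h import *
C=cam("top");f,u,l=frame()
z=lambda a:np.array(a)/4.4+[180,105]-0.4
def at(a,fr): return ang(onplane(C,z(a),HUB+fr*f,f))
print("cap,brass mid",at([[158,268],[132,271]],0))
print("dot tyre",at([[95,303]],26))
# rim/tyre inner edge on front
print("rim/tyre boundary at f=24",at([[280,127],[102,260],[280,390],[457,260]],24))
print("tyre outer f=0",at([[60,230],[497,225],[280,62],[280,405]],0))
print("spokes front face f=8",at([[145,210],[285,145],[430,228],[362,342],[183,333]],8))
# auto
im=cv2.imread("pics/top0.png");hsv=cv2.cvtColor(im,cv2.COLOR_BGR2HSV)
m=((hsv[...,0]>18)&(hsv[...,0]<36)&(hsv[...,1]>130)&(hsv[...,2]>70))
ys,xs=np.nonzero(m[110:200,190:300]);P=onplane(C,np.c_[xs+190,ys+110],HUB+4*f,f)
a,r=ang(P);k=(r>45)&(r<95)
h,_=np.histogram(a[k],bins=np.arange(-180,181,5));print([(int(x),int(n)) for x,n in zip(np.arange(-180,180,5),h) if n])
for c in a[k][:0]:pass
E
```

```text
cap,brass mid (array([-106.10909402, -104.85512589]), array([ 90.23820893, 109.10740665]))
dot tyre (array([-104.86899751]), array([134.58501973]))
rim/tyre boundary at f=24 (array([   2.17621907,  -87.62393863, -179.20759365,   87.6653561 ]), array([122.44505265, 121.64367577, 126.95310493, 124.52405665]))
tyre outer f=0 (array([ -85.76032479,   83.9881392 ,    1.81621041, -178.84558024]), array([152.81785241, 153.7871528 , 156.2941326 , 169.59947154]))
spokes front face f=8 (array([ -67.80276134,    4.16764231,   79.04341523,  147.30076976,
       -138.94722514]), array([ 97.73375326,  94.53220732, 107.64473817, 109.63868151,
       109.75406833]))
[(-180, 2), (-175, 1), (-170, 2), (-165, 4), (-160, 2), (-155, 5), (-150, 17), (-145, 21), (-140, 22), (-135, 19), (-130, 2), (-85, 2), (-80, 19), (-75, 23), (-70, 25), (-65, 25), (-60, 20), (-55, 2), (-15, 1), (-10, 3), (-5, 3), (0, 24), (5, 28), (10, 9), (25, 1), (60, 5), (65, 16), (70, 25), (75, 23), (80, 24), (85, 15), (90, 4), (135, 2), (140, 14), (145, 22), (150, 21), (155, 7), (160, 1), (165, 3), (175, 2)]
```

```bash
sed -i 's/HUB=np.array(\[661/HUB=np.array([660/' h.py; cat > plan.py <<'E'
from h import *
def box(y,z,h0,h1,n=(13,9,14)):
    g=np.meshgrid(np.linspace(-y,y,n[0]),np.linspace(-z,z,n[1]),np.linspace(h0,h1,n[2]),indexing='ij')
    return np.stack([a.ravel() for a in g],1)
FING=box(12,10,0,78);BODY=box(90,37.5,78,150,(25,13,8))
def rect(r,f,r0,r1,f0,f1):
    dr=np.maximum(r0-r,r-r1);df=np.maximum(f0-f,f-f1)
    return np.where((dr>0)&(df>0),np.hypot(dr,df),np.maximum(dr,df))
def clr(tcp,yaw,parts):
    out=[]
    for B in parts:
        c,s=np.cos(yaw),np.sin(yaw)   # yaw: angle of jaw axis from world y
        P=np.c_[-s*B[:,0]+c*B[:,1],c*B[:,0]+s*B[:,1],B[:,2]]+tcp
        q=wc(P);r=np.hypot(q[:,1],q[:,2])
        out+= [rect(r,q[:,0],115,155,-26,26).min(),rect(r,q[:,0],-1,28,-30,43).min()]
    return np.array(out)
E
python3 - <<'E'
from plan import *
s=state();print(Rn.from_euler('xyz',s["tcp_rot"]).as_matrix().round(3))
# tip lowest point along f: want min f of contact edge; tcp f coordinate d
for d in (4,10):
  for r in (70,80,90):
    print("d",d,"r",r)
    for th in range(30,331,20):
        a=np.radians(th);tcp=W(d,r*np.cos(a),-r*np.sin(a))
        best=max(((clr(tcp,np.radians(y),[FING,BODY])),y) for y in range(-90,90,15)) if 0 else max([(clr(tcp,np.radians(y),[FING,BODY]).min(),y) for y in range(-90,90,15)])
        print(th,"best %.0f yaw %d"%best, clr(tcp,0,[FING,BODY]).round())
E
```

```text
[[-0.     0.221 -0.975]
 [ 0.001 -0.975 -0.221]
 [-1.    -0.001 -0.   ]]
d 4 r 70
30 best -1 yaw 0 [ 1. 31. -1. 79.]
50 best -1 yaw 0 [ 5. 29. -1. 66.]
70 best -1 yaw 0 [10. 29. -1. 50.]
90 best 0 yaw -15 [20. 30. -1. 32.]
110 best 6 yaw -15 [31. 26. -2. 13.]
130 best -1 yaw -15 [32. 13. -2. -2.]
150 best -8 yaw 60 [33. -4. -2. -9.]
170 best -13 yaw 0 [ 36.  -8.  12. -13.]
190 best -13 yaw -90 [ 36.  -8.  11. -13.]
210 best -8 yaw -75 [33. -4.  1. -9.]
230 best -1 yaw 0 [32. 14.  0. -1.]
250 best 6 yaw 15 [32. 26. -0. 13.]
270 best 0 yaw 15 [20. 30. -0. 32.]
290 best -1 yaw 0 [11. 28. -1. 50.]
310 best -2 yaw 0 [ 5. 29. -2. 66.]
330 best -2 yaw 0 [ 2. 31. -2. 79.]
d 4 r 80
30 best -2 yaw -15 [-3. 41. -0. 87.]
50 best -1 yaw 0 [-1. 39. -1. 71.]
70 best -1 yaw 0 [ 3. 39. -1. 53.]
90 best -1 yaw -15 [12. 40. -1. 32.]
110 best 4 yaw -15 [21. 35. -1. 11.]
130 best -4 yaw 0 [22. 21. -2. -4.]
150 best -9 yaw 45 [ 23.   1.  -2. -14.]
170 best -12 yaw 30 [ 26.  -4.  12. -14.]
190 best -13 yaw 0 [ 26.  -4.  10. -13.]
210 best -9 yaw -60 [ 23.   1.   0. -13.]
230 best -4 yaw 0 [22. 21.  0. -4.]
[... 1901 characters left out ...]
[ 7. 38.  5. 56.]
310 best 2 yaw 0 [ 2. 39.  4. 75.]
330 best 1 yaw 15 [-0. 41.  5. 90.]
d 10 r 90
30 best -3 yaw -15 [-5. 51.  9. 97.]
50 best -2 yaw 60 [-4. 49.  6. 80.]
70 best 0 yaw 15 [-1. 49.  5. 59.]
90 best 5 yaw 0 [ 7. 50.  5. 35.]
110 best 8 yaw -15 [11. 44.  5. 12.]
130 best -5 yaw -60 [12. 29.  4. -6.]
150 best -5 yaw 30 [ 13.  10.   4. -11.]
170 best -12 yaw 0 [ 16.   4.  11. -12.]
190 best -12 yaw 0 [ 16.   4.  11. -12.]
210 best -5 yaw -45 [ 13.  10.   6. -12.]
230 best -4 yaw 60 [12. 29.  6. -5.]
250 best 8 yaw 15 [12. 45.  6. 12.]
270 best 5 yaw 0 [ 7. 50.  5. 35.]
290 best 0 yaw -15 [-0. 48.  4. 59.]
310 best -2 yaw -60 [-4. 49.  4. 80.]
330 best -3 yaw 15 [-4. 51.  9. 97.]
```

```bash
python3 - <<'E'
from plan import *
np.set_printoptions(suppress=True,precision=1)
for nm,pts in (("S1",[(54,26),(59,10),(60,0),(58,-15),(52,-30)]),("S2",[(-26,65),(0,68),(20,65),(32,58),(42,52)])):
    prev=None
    for p in pts:
        t=W(8,*map(float,p));print(nm,p,t,None if prev is None else (t-prev),clr(t,PSI,[FING,BODY]),"descent",np.array([clr(t+[0,0,h],PSI,[FING,BODY]).min() for h in range(0,140,10)]).min());prev=t
E
```

```text
S1 (54, 26) [689.   82.3 211.5] None [11.1 21.6  3.4 75.7] descent 3.410766938588317
S1 (59, 10) [692.   66.2 215.3] [  2.9 -16.1   3.8] [10.8 24.6  3.4 79.8] descent 3.410766938588324
S1 (60, 0) [692.4  56.2 216.1] [  0.5 -10.    0.8] [11.2 25.6  3.4 80.6] descent 3.4107669385883277
S1 (58, -15) [690.9  41.3 214.6] [ -1.5 -15.   -1.5] [10.8 23.7  3.4 79. ] descent 3.410766938588285
S1 (52, -30) [686.8  26.3 210. ] [ -4.1 -14.9  -4.6] [11.3 21.   3.4 74. ] descent 3.410766938588285
S2 (-26, 65) [638.3 122.2 150.2] None [31.5 25.   3.4 14.3] descent 3.4107669385883668
S2 (0, 68) [655.1 124.9 170.1] [16.8  2.7 19.9] [23.3 28.   3.4 34.2] descent 3.4107669385883526
S2 (20, 65) [667.9 121.7 185.5] [12.8 -3.2 15.3] [15.4 26.7  3.4 49.5] descent 3.4107669385883526
S2 (32, 58) [675.5 114.5 194.7] [ 7.6 -7.1  9.2] [12.7 24.6  3.4 58.6] descent 3.410766938588349
S2 (42, 52) [681.8 108.4 202.3] [ 6.3 -6.1  7.7] [ 9.9 25.5  3.4 66.2] descent 3.4107669385883277
```

Request:
step_arm([
  [-1, 0, 0, 0.57],
  [-1, 0, 0, 0.57],
  [-1, 0, 0, 0.58],
  [0, 0, 0, 0],
], jaw=1)

```text
t: 0.65
eef_pos: [138.3, -610.3, 368.5]
tcp_rot: [1.715, 1.564, -1.445]
ft_force: [-0.3, -0.2, 0.6]
opening: 0.64
```

Request:
step_arm([
  [0, -0.3, -0.24, 0],
  [0, -0.7, -0.56, 0],
  [0, -0.77, -0.61, 0],
  [0, -0.77, -0.61, 0],
  [0, -0.77, -0.61, 0],
  [0, -0.77, -0.61, 0],
  [0, -0.77, -0.61, 0],
  [0, -0.77, -0.61, 0],
  [0, -0.77, -0.61, 0],
  [0, -0.77, -0.61, 0],
  [0, -0.77, -0.61, 0],
  [0, -0.77, -0.61, 0],
  [0, -0.77, -0.61, 0],
  [0, -0.77, -0.61, 0],
  [0, -0.77, -0.61, 0],
  [0, -0.77, -0.61, 0],
  [0, -0.5, -0.4, 0],
  [0, -0.2, -0.16, 0],
  [0, 0, 0, 0],
])

```text
t: 3.02
eef_pos: [643.4, 6.3, 363.6]
tcp_rot: [0.024, 1.569, -3.134]
ft_force: [0.1, 0.1, 0.3]
opening: 0.005
```

```bash
python3 - <<'E'
from h import *
s=state();print(s["eef_pos"],s["joints"],s["opening"]);print(Rn.from_euler('xyz',s["tcp_rot"]).as_matrix().round(3))
im=read_camera("scene");cv2.imwrite("pics/s1.png",im[:,:,::-1])
im=read_camera("wrist");cv2.imwrite("pics/w1.png",im[:,:,::-1])
E
```

```text
[643.40233347   6.25557297 363.55989301] [-9.27990554e-02  4.19299489e-01  1.28454982e+00 -1.85040946e-04
  1.43955997e+00  1.49424958e+00] 0.005034678138337105
[[-0.002 -0.016 -1.   ]
 [-0.    -1.     0.016]
 [-1.     0.     0.002]]
```

View pics/s1.png

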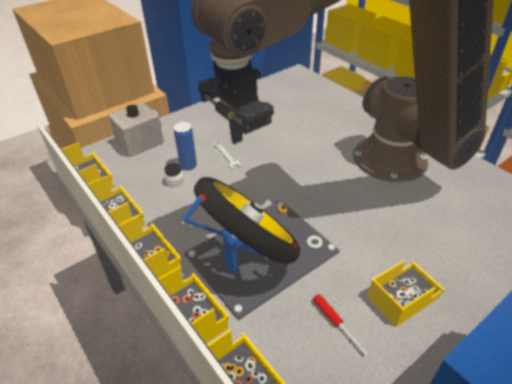

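View pics/w1.png

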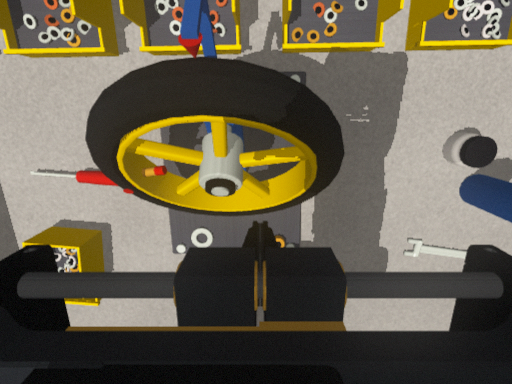

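```bash
python3 - <<'E'
from h import *
np.set_printoptions(suppress=True,precision=1)
s=state();C=cam("wrist",s);f,u,l=frame()
p=onz(C,[[220,187]],192.6);print("hub",p+[33,0,-27.6])
print(proj(C,[W(43.,0.,0.),W(0.,115.,0.)]))
im=cv2.imread("pics/w1.png");hsv=cv2.cvtColor(im,cv2.COLOR_BGR2HSV)
m=((hsv[...,0]>18)&(hsv[...,0]<36)&(hsv[...,1]>130)&(hsv[...,2]>70))[100:220,90:345].astype(np.uint8)
c=max(cv2.findContours(m,0,1)[0],key=cv2.contourArea)[:,0]+[90,100]
P=onplane(C,c,HUB+24*f,f);q=wc(P)
A=np.c_[2*q[:,1:],np.ones(len(q))];x=np.linalg.lstsq(A,(q[:,1:]**2).sum(1),rcond=None)[0];print("rim circle ctr u,l",x[:2],np.sqrt(x[2]+x[0]**2+x[1]**2))
C2=cam("top");im=cv2.imread("pics/top0.png");hsv=cv2.cvtColor(im,cv2.COLOR_BGR2HSV)
m=((hsv[...,0]>18)&(hsv[...,0]<36)&(hsv[...,1]>130)&(hsv[...,2]>70))[125:200,190:300].astype(np.uint8)
c=max(cv2.findContours(m,0,1)[0],key=cv2.contourArea)[:,0]+[190,125]
P=onplane(C2,c,HUB+24*f,f);q=wc(P)
A=np.c_[2*q[:,1:],np.ones(len(q))];x=np.linalg.lstsq(A,(q[:,1:]**2).sum(1),rcond=None)[0];print("rim top ctr u,l",x[:2],np.sqrt(x[2]+x[0]**2+x[1]**2))
E
```

```text
hub [[665.6  55.4 165. ]]
[[218.7 191.3]
 [204.9  99.8]]
rim circle ctr u,l [-0.3 -0.8] 122.77140492970136
rim top ctr u,l [-0.3 -0.9] 124.3745087303388
```

Request:
step_arm([
  [0, -0.5, -0.3, 0],
  [0, -0.5, -0.3, 0],
  [0, -0.52, -0.29, 0],
  [0.4, 0, 0, 0],
  [0.6, 0, 0, 0],
  [0.5, 0, 0, 0],
  [0.3, 0, 0, 0],
  [0, 0, 0, 0],
  [0, 0, 0, 0],
])

```text
t: 4.25
eef_pos: [690.0, 80.7, 275.8]
tcp_rot: [3.121, 1.569, -0.039]
ft_force: [0.4, 0.8, -0.7]
opening: 0.005
```

```bash
sed -i 's/56\.8,165/56.0,165/' h.py; python3 - <<'E'
from plan import *
s=state();print(s["eef_pos"],wc(s["eef_pos"]),clr(s["eef_pos"],PSI,[FING,BODY]),W(8.,54.,26.)-s["eef_pos"])
im=read_camera("wrist");cv2.imwrite("pics/w2.png",im[:,:,::-1])
E
```

```text
[689.98847835  80.67837298 275.82958539] [[ 48.60080895 103.89682778  25.19798546]] [ 14.94036451  71.59728613  54.87291494 139.93623447] [ -0.9568936    0.81883935 -64.32088459]
```

View pics/w2.png

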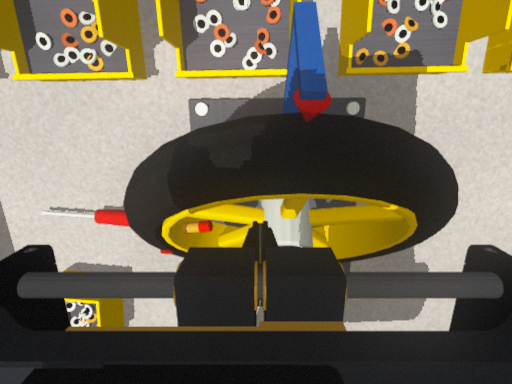

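Request:
step_arm([
  [0.3, 0, 0.02, 0],
  [0.3, 0, 0, 0],
  [0.3, 0, 0, 0],
  [0.2, 0, 0, 0],
  [0.1, 0, 0, 0],
  [0.06, 0, 0, 0],
  [0, 0, 0, 0],
  [0, 0, 0, 0],
])

```text
t: 5.3
eef_pos: [688.8, 81.0, 212.0]
tcp_rot: [3.035, 1.57, -0.124]
ft_force: [-0.1, -1.4, 0.2]
opening: 0.005
```

```bash
python3 - <<'E'
from plan import *
s=state();print(s["eef_pos"],s["ft_force"],wc(s["eef_pos"]),clr(s["eef_pos"],PSI,[FING,BODY]),W(8.,54.,26.)-s["eef_pos"])
im=read_camera("scene");cv2.imwrite("pics/s3.png",cv2.resize(im[90:290,150:350,::-1],None,fx=3,fy=3,interpolation=cv2.INTER_CUBIC))
im=read_camera("wrist");cv2.imwrite("pics/w3.png",im[:,:,::-1])
E
```

```text
[688.84591536  80.986012   212.03531773] [-0.07778938 -1.42009251  0.19880746] [[ 8.47387777 54.28981891 25.48563715]] [11.39216601 21.72552643  3.88464471 76.21126486] [ 0.18566938  0.51120033 -0.52661692]
```

View pics/s3.png

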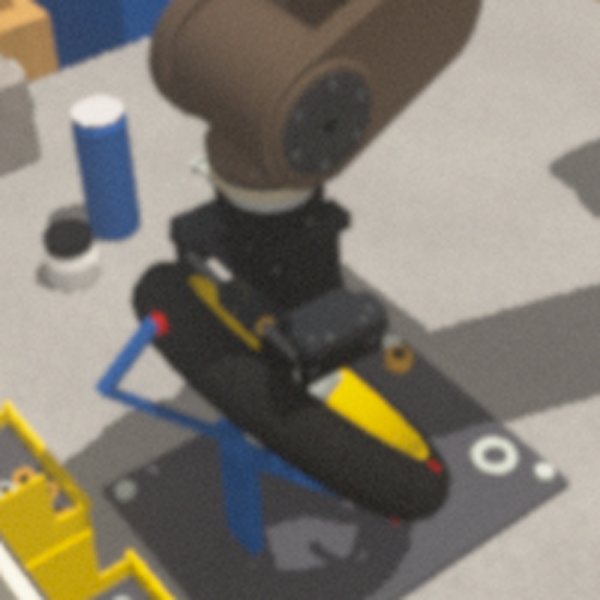

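View pics/w3.png

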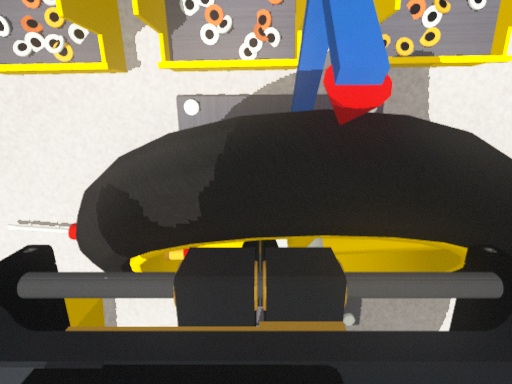

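Request:
step_arm([
  [-0.03, 0.1, -0.02, 0],
  [-0.03, 0.11, -0.02, 0],
  [-0.02, 0.12, -0.02, 0],
  [-0.01, 0.12, 0, 0],
  [0, 0.12, 0, 0],
  [0.01, 0.12, 0.01, 0],
  [0, 0, 0, 0],
])

```text
t: 6.28
eef_pos: [690.5, 45.7, 215.6]
tcp_rot: [1.259, 1.57, -1.901]
ft_force: [0.1, 0.4, 0.4]
opening: 0.005
```

```bash
python3 - <<'E'
from plan import *
s=state();print(s["eef_pos"],s["ft_force"],wc(s["eef_pos"]),clr(s["eef_pos"],PSI,[FING,BODY]))
im=read_camera("top");cv2.imwrite("pics/t4.png",cv2.resize(im[105:240,180:310,::-1],None,fx=4.4,fy=4.4,interpolation=cv2.INTER_CUBIC))
im=read_camera("wrist");cv2.imwrite("pics/w4.png",im[:,:,::-1])
E
```

```text
[690.5184149   45.7443763  215.59753758] [0.08196375 0.38427392 0.3869249 ] [[ 9.01145804 58.48888326 -9.72144194]] [11.98932196 24.06175239  4.42222498 79.94516162]
```

View pics/t4.png

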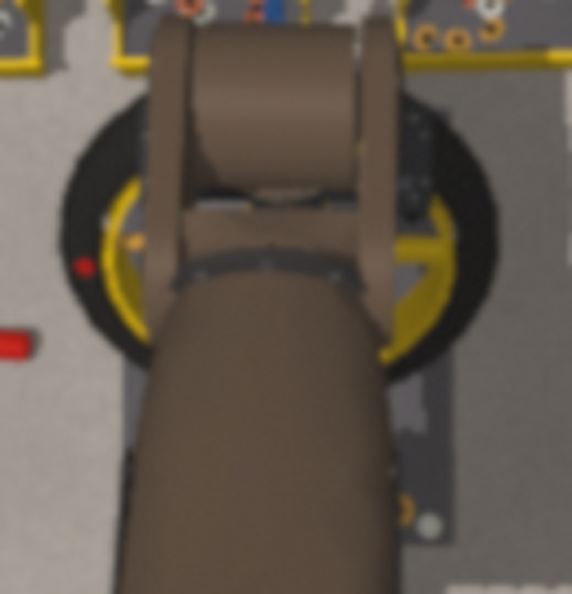

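View pics/w4.png

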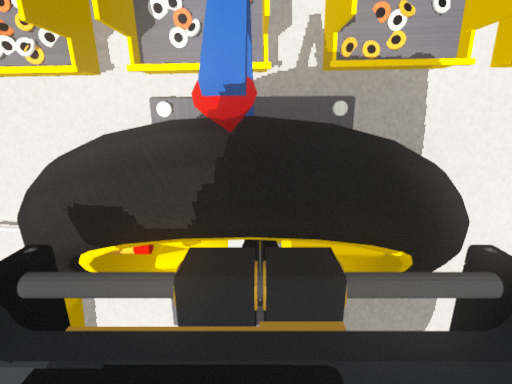

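```bash
cat >> h.py <<'E'
def reds(im,C,fr):
    f,u,l=frame();hsv=cv2.cvtColor(im,cv2.COLOR_RGB2HSV)
    m=(((hsv[...,0]<8)|(hsv[...,0]>172))&(hsv[...,1]>130)&(hsv[...,2]>60)).astype(np.uint8)
    n,_,st,ce=cv2.connectedComponentsWithStats(m)
    for i in range(1,n):
        if st[i,4]<3: continue
        P=onplane(C,ce[i],HUB+fr*f,f);a,r=ang(P)
        if 75<r[0]<165: print("fr",fr,ce[i].round(1),st[i,4],"ang %.1f r %.1f"%(a[0],r[0]))
E
python3 - <<'E'
from h import *
im=read_camera("top");reds(im,cam("top"),26);
im=cv2.imread("pics/top0.png")[:,:,::-1].copy();reds(im,cam("top"),26);reds(im,cam("top"),0)
s=state();im=read_camera("wrist");reds(im,cam("wrist",s),0)
E
```

```text
fr 26 [199.  165.1] 23 ang -89.0 r 134.1
fr 26 [215.9 165.3] 18 ang -88.9 r 82.6
fr 26 [201.3 173.7] 22 ang -104.6 r 135.0
fr 0 [215.9 165.3] 18 ang -104.8 r 89.1
fr 0 [201.3 173.7] 22 ang -113.7 r 148.0
fr 0 [143.5 249.4] 140 ang -99.5 r 98.2
```

```bash
python3 - <<'E'
from h import *
s=state();a=s["eef_pos"];R=Rn.from_euler('xyz',s["tcp_rot"]).as_matrix()
for p in [(7.5,56.,-22.),(7.5,50.,-35.),(7.5,43.,-44.)]:
    print(((W(*p)-a)@R/50).round(3))
E
```

```text
[0.061 0.255 0.012]
[0.153 0.515 0.089]
[0.261 0.695 0.179]
```

Request:
step_arm([
  [0.02, 0.08, 0, 0],
  [0.02, 0.09, 0.01, 0],
  [0.02, 0.09, 0, 0],
  [0.04, 0.08, 0.02, 0],
  [0.04, 0.09, 0.03, 0],
  [0.03, 0.08, 0.03, 0],
  [0, 0, 0, 0],
])

```text
t: 7.35
eef_pos: [685.3, 21.2, 207.2]
tcp_rot: [-0.498, 1.57, 2.626]
ft_force: [-2.8, 2.8, 2.4]
opening: 0.002
```

```bash
python3 - <<'E'
from plan import *
s=state();print(s["eef_pos"],s["ft_force"],wc(s["eef_pos"]),clr(s["eef_pos"],PSI,[FING,BODY]))
im=read_camera("top");reds(im,cam("top"),26)
E
```

```text
[685.2738578   21.23592691 207.23524887] [-2.84845525  2.77794515  2.3746097 ] [[  7.32557312  48.98731604 -34.31768872]] [11.38129767 20.05606265  2.73634006 71.27105811]
fr 26 [217.2 151.1] 19 ang -51.6 r 95.1
fr 26 [201.4 151.7] 21 ang -65.0 r 133.9
```

Request:
step_arm([
  [0.03, 0.06, 0.03, 0],
  [0.04, 0.06, 0.03, 0],
  [0.04, 0.06, 0.03, 0],
  [0, 0, 0, 0],
  [0, -0.1, 0, 0],
  [-0.2, -0.1, 0, 0],
  [-0.5, 0, 0, 0],
  [-0.8, 0, 0, 0],
  [-0.8, 0, 0, 0],
  [-0.3, 0, 0, 0],
  [0, 0, 0, 0],
])

```text
t: 8.78
eef_pos: [681.3, 22.2, 332.0]
tcp_rot: [2.911, 1.57, -0.248]
ft_force: [0.1, 0.5, -1.0]
opening: 0.001
```

```bash
python3 - <<'E'
from plan import *
s=state();print(s["eef_pos"],s["ft_force"],wc(s["eef_pos"]),clr(s["eef_pos"],PSI,[FING,BODY]))
im=read_camera("top");reds(im,cam("top"),26)
s=state();im=read_camera("wrist");reds(im,cam("wrist",s),26);cv2.imwrite("pics/w5.png",im[:,:,::-1])
E
```

```text
[681.26911377  22.1736433  331.95278699] [ 0.05484894  0.49768846 -0.97157711] [[ 90.57234263 141.94216582 -33.45000756]] [ 56.9118982  122.37486518 111.39662546 195.89052581]
fr 26 [205.2 145.9] 23 ang -53.8 r 133.8
fr 26 [163.3 179.9] 83 ang -28.4 r 110.3
fr 26 [110.4 189.7] 113 ang -55.2 r 133.5
fr 26 [ 89.8 201.7] 284 ang -72.7 r 153.2
```

View pics/w5.png

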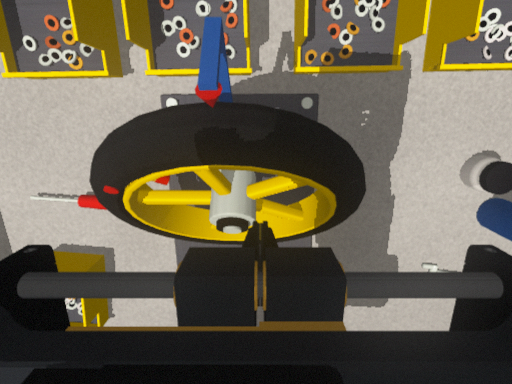

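```bash
python3 - <<'E'
from plan import *
s=state();a=s["eef_pos"];R=Rn.from_euler('xyz',s["tcp_rot"]).as_matrix()
print(((W(8.,-26.,65.)-a)@R/50).round(3)); t=W(8.,-26.,65.)
print([clr(t+[0,0,h],PSI,[FING,BODY]).min().round(1) for h in range(0,180,20)])
E
```

```text
[ 3.596 -1.97   0.877]
[np.float64(3.4), np.float64(16.3), np.float64(25.0), np.float64(28.6), np.float64(37.6), np.float64(43.1), np.float64(52.3), np.float64(64.3), np.float64(77.2)]
```

Request:
step_arm([
  [0, -0.4, 0.18, 0],
  [0, -0.6, 0.27, 0],
  [0, -0.6, 0.27, 0],
  [0, -0.37, 0.16, 0],
  [0.4, 0, 0, 0],
  [0.6, 0, 0, 0],
  [0.6, 0, 0, 0],
  [0.6, 0, 0, 0],
  [0.5, 0, 0, 0],
  [0.3, 0, 0, 0],
  [0, 0, 0, 0],
  [0, 0, 0, 0],
])

```text
t: 10.38
eef_pos: [639.3, 121.5, 182.5]
tcp_rot: [-3.118, 1.569, 0.006]
ft_force: [0.8, -0.0, 0.3]
opening: 0.002
```

```bash
python3 - <<'E'
from plan import *
s=state();a=s["eef_pos"];R=Rn.from_euler('xyz',s["tcp_rot"]).as_matrix()
print(a,s["ft_force"],((W(8.,-26.,65.)-a)@R/50).round(3))
im=read_camera("top");reds(im,cam("top"),26)
im=read_camera("wrist");cv2.imwrite("pics/w6.png",im[:,:,::-1])
E
```

```text
[639.28480791 121.4641967  182.54318818] [ 0.77320499 -0.0225523   0.33746993] [0.646 0.002 0.021]
```

View pics/w6.png

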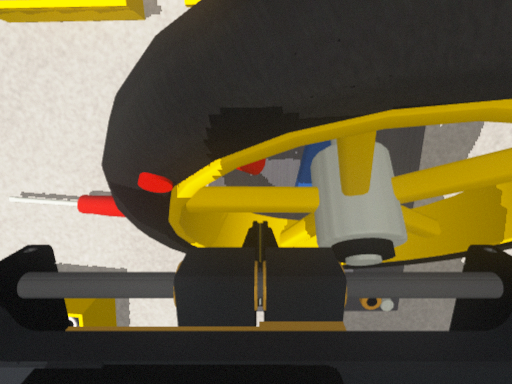

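Request:
step_arm([
  [0.2, 0, 0.01, 0],
  [0.25, 0, 0.01, 0],
  [0.15, 0, 0, 0],
  [0.06, 0, 0, 0],
  [0, 0, 0, 0],
])

```text
t: 11.1
eef_pos: [637.5, 121.3, 148.1]
tcp_rot: [0.159, 1.569, -3.0]
ft_force: [-2.3, -0.3, -1.7]
opening: 0.004
```

```bash
python3 - <<'E'
from plan import *
s=state();a=s["eef_pos"];R=Rn.from_euler('xyz',s["tcp_rot"]).as_matrix()
print(a,s["ft_force"],wc(a))
im=read_camera("wrist");reds(im,cam("wrist",s),26);cv2.imwrite("pics/w7.png",im[:,:,::-1])
p=a
for t in range(-100,-29,10):
    t=np.radians(t);q=W(7.5,68*np.cos(t),-68*np.sin(t));print(round(np.degrees(t)),((q-p)@R/50).round(3),clr(q,PSI,[FING,BODY]).round(1));p=q
E
```

```text
[637.49830763 121.34122562 148.08223598] [-2.29326657 -0.34899276 -1.65435046] [[  7.23370966 -28.15437558  64.93856515]]
fr 26 [252.5 183.6] 182 ang -36.1 r 113.4
fr 26 [106.8 208.6] 1031 ang -55.9 r 133.3
fr 26 [ 62.8 215.9] 103 ang -61.9 r 144.8
-100 [-0.254 -0.04  -0.206] [29.  27.   2.9 24.7]
-90 [-0.181 -0.021 -0.152] [23.  28.   2.9 33.9]
-80 [-0.181  0.021 -0.152] [18.1 27.2  2.9 42.8]
-70 [-0.176  0.061 -0.147] [14.  26.6  2.9 51.6]
-60 [-0.165  0.1   -0.138] [10.9 26.4  2.9 59.8]
-50 [-0.149  0.136 -0.125] [ 8.4 26.7  2.9 67.2]
-40 [-0.129  0.168 -0.108] [ 6.6 27.6  2.9 73.8]
-30 [-0.104  0.194 -0.087] [ 5.6 28.9  2.9 79.5]
```

View pics/w7.png

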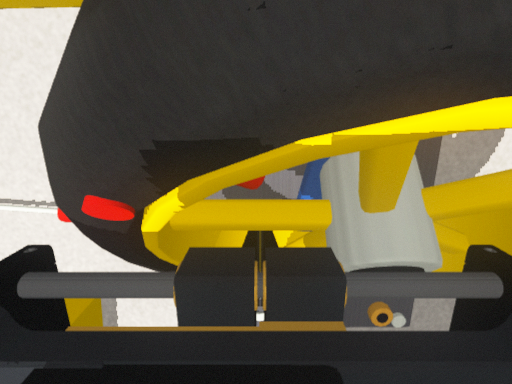

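Request:
step_arm([
  [-0.12, -0.02, -0.1, 0],
  [-0.13, -0.02, -0.1, 0],
  [-0.09, -0.01, -0.08, 0],
  [-0.09, -0.01, -0.08, 0],
  [-0.09, 0.01, -0.08, 0],
  [-0.09, 0.01, -0.08, 0],
  [-0.09, 0.03, -0.07, 0],
  [-0.09, 0.03, -0.07, 0],
  [0, 0, 0, 0],
])

```text
t: 12.28
eef_pos: [670.9, 119.7, 188.5]
tcp_rot: [2.72, 1.571, -0.439]
ft_force: [-3.8, -0.0, 0.4]
opening: 0.005
```

```bash
python3 - <<'E'
from plan import *
s=state();a=s["eef_pos"];R=Rn.from_euler('xyz',s["tcp_rot"]).as_matrix()
print(a,s["ft_force"],wc(a),ang(a),clr(a,PSI,[FING,BODY]))
im=read_camera("wrist");reds(im,cam("wrist",s),26);cv2.imwrite("pics/w8.png",im[:,:,::-1])
im=read_camera("top");reds(im,cam("top"),26)
p=a
for t in range(-65,-29,5):
    t=np.radians(t);q=W(7.5,66*np.cos(t),-66*np.sin(t));print(round(np.degrees(t)),((q-p)@R/50).round(3));p=q
E
```

```text
[670.93951277 119.70898246 188.52528896] [-3.79773435 -0.01258462  0.4164436 ] [[ 7.59463334 24.33742966 63.8902001 ]] (array([-69.14686874]), array([68.36861964])) [13.44618862 26.89394297  3.00540028 52.5097798 ]
fr 26 [405.6 204.7] 1076 ang -9.4 r 130.6
fr 26 [101.4 226.2] 577 ang -48.3 r 162.2
-65 [-0.053  0.081 -0.047]
-60 [-0.078  0.053 -0.066]
-55 [-0.074  0.062 -0.062]
-50 [-0.07   0.07  -0.059]
-45 [-0.065  0.078 -0.055]
-40 [-0.06   0.085 -0.05 ]
-35 [-0.054  0.091 -0.045]
-30 [-0.047  0.097 -0.04 ]
```

View pics/w8.png

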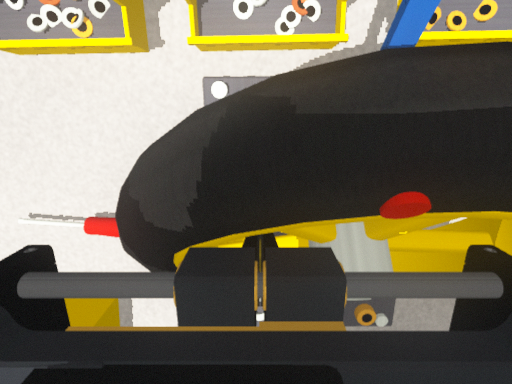

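Request:
step_arm([
  [-0.03, 0.04, -0.03, 0],
  [-0.04, 0.04, -0.03, 0],
  [-0.03, 0.02, -0.03, 0],
  [0, 0, 0, 0],
])

```text
t: 12.88
eef_pos: [674.8, 114.8, 192.9]
tcp_rot: [0.026, 1.569, -3.133]
ft_force: [-5.8, 0.3, 1.0]
opening: 0.004
```

```bash
python3 - <<'E'
from plan import *
s=state();a=s["eef_pos"];R=Rn.from_euler('xyz',s["tcp_rot"]).as_matrix()
print(a,s["ft_force"],wc(a),ang(a),clr(a,PSI,[FING,BODY]))
im=read_camera("wrist");reds(im,cam("wrist",s),26)
E
```

```text
[674.79149409 114.80548882 192.92819086] [-5.81901502  0.29748505  0.9989233 ] [[ 7.40886829 30.24088528 59.05467963]] (array([-62.88379526]), array([66.34731591])) [12.69191687 24.73710535  2.81963523 56.90074404]
fr 26 [429.9 210.9] 954 ang -3.1 r 130.7
fr 26 [ 98.3 227. ] 499 ang -45.8 r 163.4
```

Request:
step_arm([
  [0.1, 0, 0.08, 0],
  [0.12, 0, 0.1, 0],
  [0.05, 0, 0.05, 0],
  [-0.2, 0, 0.05, 0],
  [-0.5, 0, 0.1, 0],
  [-0.8, 0, 0.1, 0],
  [-0.8, 0, 0.3, 0],
  [-0.6, 0.3, 0.6, 0],
  [0, 0.6, 0.6, 0],
  [0, 0.4, 0.3, 0],
  [0, 0, 0, 0],
  [0, 0, 0, 0],
])

```text
t: 14.42
eef_pos: [560.7, 52.0, 325.1]
tcp_rot: [-3.095, 1.57, 0.03]
ft_force: [1.2, 0.4, -1.0]
opening: 0.003
```

```bash
python3 - <<'E'
from plan import *
im=read_camera("top");reds(im,cam("top"),26);cv2.imwrite("pics/t9.png",cv2.resize(im[105:240,180:310,::-1],None,fx=4.4,fy=4.4,interpolation=cv2.INTER_CUBIC))
s=state();print(s["eef_pos"],s["ft_force"]);im=read_camera("wrist");C=cam("wrist",s);reds(im,C,26);cv2.imwrite("pics/w9.png",im[:,:,::-1]);reds(im,C,0)
E
```

```text
fr 26 [238.4 131.1] 17 ang -4.1 r 134.2
fr 26 [239.7 139.4] 7 ang -3.7 r 103.6
[560.73132289  52.2239583  324.82919   ] [ 0.94969758  0.30387947 -0.1427692 ]
fr 26 [245.3  17.7] 235 ang -2.9 r 102.7
fr 0 [245.3  17.7] 235 ang -4.5 r 85.1
```

View pics/t9.png

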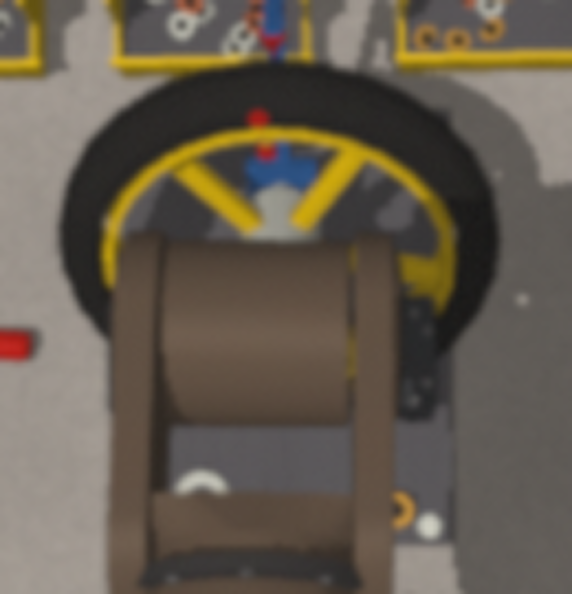

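View pics/w9.png

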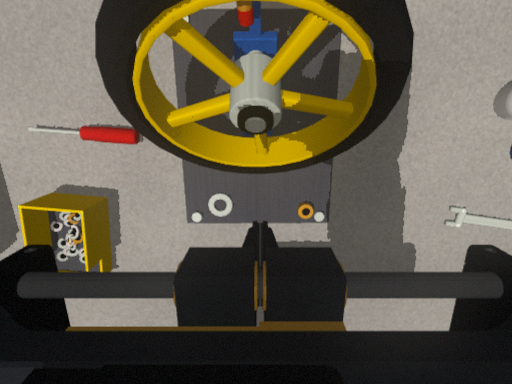

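```bash
python3 - <<'E'
from plan import *
np.set_printoptions(suppress=True,precision=1)
C=cam("top");f,u,l=frame()
pz=np.array([[273,45]])/4.4+[180,105]-.4
for fr in (0,-30,-57): print(fr,ang(onplane(C,pz,HUB+fr*f,f)),wc(onplane(C,pz,HUB+fr*f,f)))
s=state();Cw=cam("wrist",s)
# spokes in wrist and top images
for nm,CC,im in (("w",Cw,cv2.imread("pics/w9.png")),("t",C,read_camera("top")[:,:,::-1])):
    hsv=cv2.cvtColor(np.ascontiguousarray(im),cv2.COLOR_BGR2HSV)
    m=((hsv[...,0]>18)&(hsv[...,0]<36)&(hsv[...,1]>130)&(hsv[...,2]>70))
    yy,xx=np.nonzero(m)
    a,r=ang(onplane(CC,np.c_[xx,yy],HUB+8*f,f));k=(r>45)&(r<95)
    for c in (36,-36):
        for w in (14,):
            j=k&(abs(a-c+4)<w);print(nm,c,j.sum(),a[j].mean()-c if j.any() else None)
im=cv2.imread("pics/w3.png")  # pointer seen from wrist earlier
# plate white bolts yaw check
t=cv2.imread("pics/top0.png")
E
```

```text
0 (array([0.]), array([170.8])) [[  0.  170.8  -0.1]]
-30 (array([-0.5]), array([148.7])) [[-30.  148.7   1.4]]
-57 (array([-1.2]), array([128.9])) [[-57.  128.9   2.6]]
w 36 1161 -6.806202673663371
w -36 1183 -1.1703877887237013
t 36 92 -5.524034583634322
t -36 101 -2.2869470037060324
```

```bash
python3 - <<'E'
from plan import *
s=state();a=s["eef_pos"];R=Rn.from_euler('xyz',s["tcp_rot"]).as_matrix()
t=W(7.5,14.,60.);print(((t-a)@R/50).round(3),t,[clr(t+[0,0,h],PSI,[FING,BODY]).min().round(1) for h in range(0,160,20)])
p=t
for q in [(7.5,24.,60.),(7.4,30.2,59.),(7.4,34.4,56.7)]:
    q=W(*q);print(((q-p)@R/50).round(3));p=q
E
```

```text
[ 2.877 -1.307 -2.053] [664.30034205 115.93407693 180.54552928] [np.float64(2.9), np.float64(15.8), np.float64(21.2), np.float64(21.1), np.float64(26.0), np.float64(38.1), np.float64(51.0), np.float64(63.8)]
[-0.153  0.    -0.129]
[-0.094  0.02  -0.081]
[-0.064  0.046 -0.054]
```

Request:
step_arm([
  [0, -0.3, -0.5, 0],
  [0, -0.4, -0.6, 0],
  [0, -0.4, -0.6, 0],
  [0, -0.2, -0.35, 0],
  [0.3, 0, 0, 0],
  [0.6, 0, 0, 0],
  [0.6, 0, 0, 0],
  [0.6, 0, 0, 0],
  [0.3, 0, 0, 0],
  [0, 0, 0, 0],
  [0, 0, 0, 0],
])

```text
t: 15.95
eef_pos: [664.1, 114.9, 205.7]
tcp_rot: [-3.115, 1.569, 0.009]
ft_force: [0.0, 1.5, 0.0]
opening: 0.004
```

```bash
python3 - <<'E'
from plan import *
s=state();a=s["eef_pos"];R=Rn.from_euler('xyz',s["tcp_rot"]).as_matrix()
print(s["ft_force"],((W(7.5,14.,60.)-a)@R/50).round(3))
E
```

```text
[0.04948518 1.48579996 0.03204584] [ 0.503 -0.021 -0.002]
```

Request:
step_arm([
  [0.25, -0.01, 0, 0],
  [0.2, -0.01, 0, 0],
  [0.05, 0, 0, 0],
  [0, 0, 0, 0],
  [-0.08, 0, -0.07, 0],
  [-0.08, 0, -0.06, 0],
  [-0.05, 0.01, -0.04, 0],
  [-0.04, 0.01, -0.04, 0],
  [-0.03, 0.02, -0.02, 0],
  [0, 0, 0, 0],
])

```text
t: 17.2
eef_pos: [674.9, 113.8, 193.3]
tcp_rot: [0.027, 1.57, -3.132]
ft_force: [-2.6, 1.3, -1.5]
opening: 0.006
```

```bash
python3 - <<'E'
from plan import *
s=state();a=s["eef_pos"];R=Rn.from_euler('xyz',s["tcp_rot"]).as_matrix()
print(s["ft_force"],wc(a),ang(a),((W(7.4,34.4,56.7)-a)@R/50).round(3))
im=read_camera("wrist");reds(im,cam("wrist",s),26)
E
```

```text
[-2.60300824  1.27007278 -1.51441963] [[ 7.5573334  30.61289213 58.05312931]] (array([-62.19617793]), array([65.6301378])) [-0.056  0.027 -0.051]
fr 26 [433.4 210.7] 949 ang -2.1 r 130.6
fr 26 [ 97.2 227.1] 478 ang -45.8 r 163.1
```

Request:
step_arm([
  [-0.025, 0.013, -0.022, 0],
  [-0.022, 0.013, -0.02, 0],
  [0, 0, 0, 0],
  [0, 0, 0, 0],
])

```text
t: 17.75
eef_pos: [677.3, 112.3, 196.0]
tcp_rot: [1.984, 1.571, -1.175]
ft_force: [-4.2, -0.0, -1.8]
opening: 0.006
```

```bash
python3 - <<'E'
from plan import *
s=state();a=s["eef_pos"]
print(s["ft_force"],wc(a),ang(a))
im=read_camera("wrist");reds(im,cam("wrist",s),26)
E
```

```text
[-4.24757086 -0.01940363 -1.77348128] [[ 7.43217903 34.29106526 56.551027  ]] (array([-58.76847191]), array([66.13543536]))
fr 26 [443.  214.6] 862 ang 0.7 r 130.6
fr 26 [ 97.5 228.2] 471 ang -45.0 r 164.1
```

Request:
step_arm([
  [0.1, 0, 0.08, 0],
  [0.12, 0, 0.1, 0],
  [0.05, 0, 0.05, 0],
  [-0.2, 0, 0.05, 0],
  [-0.5, 0, 0.1, 0],
  [-0.8, 0, 0.1, 0],
  [-0.8, 0, 0.3, 0],
  [-0.6, 0.3, 0.6, 0],
  [0, 0.6, 0.6, 0],
  [0, 0.4, 0.3, 0],
  [0, 0, 0, 0],
  [0, 0, 0, 0],
])

```text
t: 19.3
eef_pos: [562.7, 49.7, 328.0]
tcp_rot: [-3.113, 1.57, 0.011]
ft_force: [0.5, -0.1, -0.1]
opening: 0.005
```

```bash
cat > meas.py <<'E'
from plan import *
f,u,l=frame()
def go(tag):
    im=read_camera("top");C=cam("top");reds(im,C,26);reds(im,C,0);cv2.imwrite(f"pics/t{tag}.png",cv2.resize(im[105:240,180:310,::-1],None,fx=4.4,fy=4.4,interpolation=cv2.INTER_CUBIC))
    s=state();print(s["eef_pos"],s["ft_force"]);iw=read_camera("wrist");Cw=cam("wrist",s);reds(iw,Cw,26);reds(iw,Cw,0);cv2.imwrite(f"pics/w{tag}.png",iw[:,:,::-1])
    for nm,CC,i in (("w",Cw,iw),("t",C,im)):
        hsv=cv2.cvtColor(i,cv2.COLOR_RGB2HSV)
        m=((hsv[...,0]>18)&(hsv[...,0]<36)&(hsv[...,1]>130)&(hsv[...,2]>70))
        yy,xx=np.nonzero(m);a,r=ang(onplane(CC,np.c_[xx,yy],HUB+8*f,f));k=(r>45)&(r<95)
        e=[a[k&(abs(a-c)<16)].mean()-c for c in (36,-36)];print(nm,np.round(e,1),np.mean(e).round(2))
E
python3 -c "
import meas;meas.go('10')"
```

```text
fr 26 [241.4 130.8] 19 ang -0.5 r 134.6
fr 26 [241.7 139.1] 7 ang -0.5 r 104.4
fr 0 [241.4 130.8] 19 ang -1.2 r 114.0
fr 0 [241.7 139.1] 7 ang -1.5 r 83.0
[562.77633479  49.89304703 327.6617645 ] [ 0.03119285 -0.16795116  0.12702301]
fr 26 [249.5  21.3] 222 ang -0.0 r 103.1
fr 0 [249.5  21.3] 222 ang -0.7 r 85.0
w [-3.5  2.7] -0.41
t [-2.4  1. ] -0.7
```

View pics/t10.png

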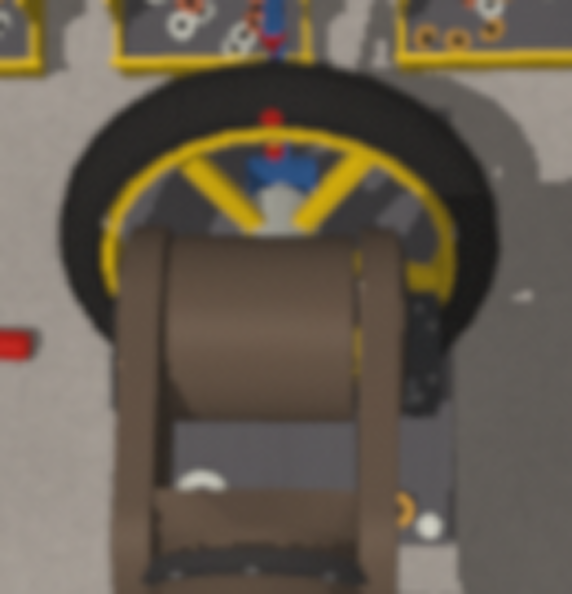

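```bash
python3 - <<'E'
from h import *
im=read_camera("scene");cv2.imwrite("pics/s11.png",im[:,:,::-1]);s=state();print(s["t"],s["ft_force"],s["eef_pos"])
print(job_done())
E
```

```text
19.45 [-0.0932786  -0.73870067 -0.06758836] [562.66358925  49.94162158 327.257029  ]
the job is handed in; nothing more can be done
None
```

View pics/s11.png

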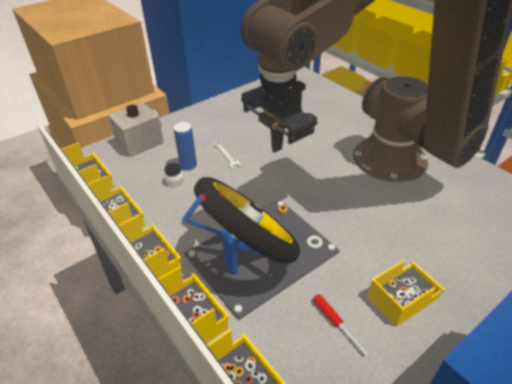

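The valve now sits at the top of the wheel under the red pointer, and the hand is clear. I handed the job in at about 19.5 s.

- **Pushing:** I turned the wheel about 105° clockwise with closed fingertips on the spokes. It took a stroke on the top spoke, a stroke on the left spoke, and a final 4° correction on that same left spoke.
- **Angle:** With the hand lifted away, the last readings ran from 0.4° to 1.5° short of straight up, and most were near 0.5°. The top camera gave −0.5° for the tyre dot, −0.7° for the spokes and −1.5° for the cap. The wrist camera gave −0.7° for the cap and −0.4° for the spokes. The cap reading at −1.5° is the outlier: a 7-pixel blob.
- **Forces:** The wrist force readings at the end of each move stayed below about 7 N.
- **Clearance from the tyre and valve:** By calculation the gripper body cleared the tyre by only about 3 mm, and I saw no sign of contact. In the strokes, the fingers were never in the gap between spokes that holds the valve.
- **Other items:** In the last scene picture everything else on the bench lies where it did at the start, judged by eye. The gripper is well above the bench, touching nothing.

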